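Let a battery out of the desk dispenser

TASK

Get the battery from its dispenser: press down the rear paddle of that dispenser's rocker with the fingertips so that the gate on its other end lifts, keep it down until the battery has rolled into the trough and lies at the front lip, then let go so that the gate closes again. Do not touch or lift the battery itself, do not work the glue stick's dispenser, and leave the things standing around where they are.

Things in the scene. Friction and masses are not known exactly. Their poses are not given: they have to be found in the camera images.
- battery_dispenser: fixed wooden dispenser for batteries, the narrower of the two; its chute, 60 mm wide, slopes down at 12 degrees to -x (the robot). Origin on the desk, x up the chute, y away from the rocker. Front lip at x = -130, closed gate across the chute at -55 (open trough between them), chute end at +70 mm; floor 14 mm high at the lip, 30 at the gate; rocker pivot at x = 30, z = 84 mm outside the -y wall
- battery_press (a point): centre of the upper face of the dark steel press paddle, 34 x 38 x 6 mm, on the rear end (far from the robot) of the battery dispenser's rocker, opposite its gate; z out of its upper face (at rest level, 95 mm above the desk). Free above; a rubber stop stands below it
- battery_rocker (a joint): angle of the battery dispenser's rocker, rad: 0 at rest (gate closed), 0.32 fully pressed. The paddle centre is 85 mm behind the pivot, so it sinks 27 mm in all while the gate rises about 29 mm. A spring returns it: about 1.5 N at the paddle at first, 5 N fully down
- battery_mid (a point): centre of the one battery, a cylinder 15 mm in diameter and 50 mm long, lying across the narrow chute behind its closed gate, free to roll; when it has rolled out and lies against the front lip it is at about x = -119 mm, z = 24 mm in the dispenser's frame
- glue_dispenser: fixed wooden dispenser for glue sticks, the wider one, else alike, left or right of the other; its chute, 100 mm wide, slopes down at 12 degrees to -x (the robot). Origin on the desk, x up the chute, y away from the rocker. Front lip at x = -130, closed gate across the chute at -55 (open trough between them), chute end at +70 mm; floor 14 mm high at the lip, 30 at the gate; rocker pivot at x = 30, z = 84 mm outside the -y wall
- glue_press (a point): centre of the upper face of the dark steel press paddle, 34 x 38 x 6 mm, on the rear end (far from the robot) of the glue stick dispenser's rocker, opposite its gate; z out of its upper face (at rest level, 95 mm above the desk). Free above; a rubber stop stands below it
- glue_rocker (a joint): angle of the glue stick dispenser's rocker, rad: 0 at rest (gate closed), 0.32 fully pressed. The paddle centre is 85 mm behind the pivot, so it sinks 27 mm in all while the gate rises about 29 mm. A spring returns it: about 1.5 N at the paddle at first, 5 N fully down
- glue_mid (a point): centre of the glue stick, a cylinder 24 mm in diameter and 90 mm long, lying across the wide chute behind its closed gate
- eraser_loose: eraser, 23 x 50 x 12 mm, lying between the dispensers; bystander, origin at the centre of its underside
- tape: roll of tape, 55 mm across, 19 mm high; bystander, origin at the centre of its underside
- charger: charger block, 55 x 58 x 28 mm; bystander, origin at the centre of its underside
- weight: turned brass paper weight, 30 mm across, 40 mm high; bystander, origin at the centre of its underside
- pen: ball pen, 145 mm long, lying; bystander, origin at the centre of its underside
- battery: the battery itself (15 mm diameter, 50 mm long); origin at the centre of one end face, z along its length
Things that resemble listed ones, but are neither listed nor needed, are in the scene too. Of the things that look like the part that bears glue_mid, the smaller one is meant.

How it is judged (in metres and radians):
On the way:
1. the battery dispenser's paddle is pressed down with the fingertips on it (grasp point within 70 mm), its gate well up (0.15 rad) (value of joint battery_rocker above 0.15 rad and distance between the grasp point and battery_press below 0.07 m), for 0.05 s.
At the end, for the whole second after the job is handed in: The battery lies at rest in the trough of its dispenser, its centre 95 to 135 mm in front of the dispenser's origin (at the lip); both rockers are back at rest (below 0.04 rad), and the glue stick is still behind its closed gate (x of battery_mid in the frame of battery_dispenser between -0.135 and -0.095 m and y of battery_mid in the frame of battery_dispenser between -0.03 and 0.03 m and z of battery_mid in the frame of battery_dispenser below 0.04 m and linear speed of battery below 0.02 m/s and value of joint each of battery_rocker, glue_rocker below 0.04 rad and x of glue_mid in the frame of glue_dispenser above -0.055 m); the robot touches nothing.
It fails at once if the robot touches the battery (contact force between any of the fingers, the arm and battery above 0.3 N).
It fails at once if the battery is lifted out of the chute (z of battery_mid in the frame of battery_dispenser above 0.065 m).
It fails at once if the glue stick's rocker is worked (beyond 0.06 rad) (value of joint glue_rocker above 0.06 rad).
It fails at once if a bystander is shifted by more than 20 mm (distance of any of eraser_loose, tape, charger, weight, pen, glue_mid from where it was at the start of the episode above 0.02 m).
It also fails if it takes over 32 s, if anything falls off the work surface, if the arm or the gripper's body presses on something with over 40 N, if the wrist force passes 120 N, or if a joint passes its speed limit or range.

ROBOT

A 7-joint arm with a two-finger parallel gripper is mounted at the origin on a cart in front of the work surface, level with it; the furniture and walls round the work are solid. World frame = base frame: x ahead of the robot, y to its left, z up, the work surface at z = 0. Lengths are in mm, angles in rad, forces in N, time in s.
With the tool pointing down it reaches from about 400 to 900 mm from the base axis. Payload 5.6 kg.
Tool frame: the origin (TCP) lies midway between the tips of the shut fingers; the grasp point (between the pads) lies 19 mm behind it; z points along the fingers, y is the line along which they close (so a half turn about z gives the same grasp; the last joint's range is limited). The gripper opens to 92 mm and grips with 3 to 60 N. Pads are 20 mm wide; open, the fingers measure 128 mm over their backs; the gripper's body (75 mm by 189 mm) begins 69 mm behind the grasp point.
Start: joints at [1.296, 0.468, -0.012, 1.603, 0.006, 1.071, -0.056], TCP at [149.281, -632.633, 214.592] pointing down, gripper open.
Joint ranges: [-2.53, 2.53], [-0.31, 2.02], [-1.57, 1.55], [0.28, 2.44], [-1.29, 4.43], [0.15, 1.84], [-2.92, 2.92]. Speed limits (rad/s): [2.57, 2.57, 3.14, 3.14, 3.14, 3.14, 3.14].

INTERFACE

Orientations are given as a rotation vector (axis times angle).
In Python, from rig import robot gives the robot as it stands. The module is installed in compiled form; this text tells all that it offers.
- The arm moves only by the tool move_arm, never from a script. Its argument "deltas" is a list that holds one entry, the list of rows, each a list of 7 numbers: the turn, a rotation vector about the tool's x, y, z in rad, then the shift along the tool's x, y, z in mm, then the closure, from -1 (fully open) to 1 (shut), so that 0 is half open. In form: [[[wx, wy, wz, dx, dy, dz, grip], ...]]. A call has 1 to 12 rows; each row shifts and turns the commanded pose from where the row before left it, along the tool's axes as they then stand; what a row does not reach is not made up. A row lasts 1/10 s, in which the tool goes at most 50 mm and 8.59 degrees, less where a joint would pass 70% of its speed; a pose out of reach is approached as far as the arm can. A call with a gripper value outside its range is refused whole. The fingers move at their own pace and stop on an object; "newtons" is the grip in N (left out, the last holds). Time passes only in rows, so rows that do not move let the fingers close. It gives the time, the measured TCP pose, the force, the opening and the grip force at its end, in the units of the state.
- robot.get_state(): the state, without advancing time (a new reading comes with each control period).
- robot.get_image(name): name is "scene" or "top"; returns the picture (384x512x3 uint8, red, green, blue); there is no depth.
- robot.get_calibration(name): a dict with "fx", "fy", "cx", "cy" (pixels), "eye" and "attitude" of the camera in the world. Camera axes: x right, y down, z forward; pixel columns grow to the right and rows downward; lengths in mm; the calibration is good to about 2 mm. A picture is of the moment at which its call begins. get_calibration takes no time and is no camera call.
- robot.sign_off(): hands the job in; it is judged then, once.
The state is a dict: "time": time; "joint_pos": joint angles; "joint_vel": joint speeds; "tau": joint torques, N m; "ee_pos": TCP position; "tcp_rot": TCP orientation; "contact_force": force on the tool from outside, world axes, zero at the start; "ft_torque": the same for the moment, N m; "width": finger opening in mm; "finger_force": force on a finger pad.
Only numpy, scipy, OpenCV 4.12 (cv2) and the standard library are available. Lean on these libraries where they do the work, as an engineer would, in place of code of your own. Each camera call takes 0.05 s, during which the arm holds its last target. There are 200 camera calls.

## Working session

There is one attempt and no reset: what is moved stays moved. The work goes in short steps, Python scripts to look and compute and a tool call to move; the robot and the scene stay as the last step left them, time stands still between calls to the robot, and variables do not carry over. Pictures are saved under pics/ and viewed, at most 10 in all, crops included, and the job is handed in when it is done.

Besides the shell and the picture viewer there is one more tool, called after ">>>" as name([rows], argument=value, ...), one row to a line, values as JSON. move_arm: Moves the arm, as the interface text tells. Its arguments: {"type":"object","properties":{"deltas":{"type":"array"},"newtons":{"type":"number"}},"required":["deltas"]}

```bash
mkdir -p pics
python3 - <<'E'
from rig import robot
import cv2
for n in("scene","top"):
    cv2.imwrite(f"pics/{n}0.png",cv2.resize(robot.get_image(n),(800,600),interpolation=cv2.INTER_CUBIC)[:,:,::-1])
    print(n,robot.get_calibration(n))
s=robot.get_state();print(s)
E
```

```text
scene {'fx': 426.3082563744758, 'fy': 426.3082563744758, 'cx': 261.001279756727, 'cy': 183.72688681199227, 'eye': array([  -89.51192574, -1215.46339066,  1019.90306746]), 'attitude': array([-2.10844064,  0.4794939 , -0.24041165])}
top {'fx': 423.4609195978956, 'fy': 423.4609195978956, 'cx': 252.12750495731726, 'cy': 192.60518733629513, 'eye': array([ 307.49646893,   52.69174493, 1453.39286261]), 'attitude': array([-2.1546106 ,  2.13886023, -0.14341489])}
{'time': 0.1, 'joint_pos': array([ 1.29599529,  0.46832826, -0.01156716,  1.6035065 ,  0.00597679,
        1.07141385, -0.05629323]), 'joint_vel': array([-0.00063248, -0.00193642,  0.00072911, -0.00297724, -0.00063024,
       -0.00031625,  0.00087952]), 'tau': array([ 1.00138848e-03, -5.21648204e+01, -1.25224970e-02, -2.44365352e+01,
       -5.67812263e-02,  1.40985864e-02,  9.54296183e-05]), 'ee_pos': array([ 149.12454584, -632.12685622,  213.72054293]), 'tcp_rot': array([-3.11895082e+00, -3.62956089e-01,  4.68532973e-04]), 'contact_force': array([ 0.29088388, -0.9637812 , -0.20935135]), 'ft_torque': array([0.02906615, 0.01930711, 0.03617062]), 'finger_force': 0.0, 'width': 92.19378233415155}
```

View pics/scene0.png

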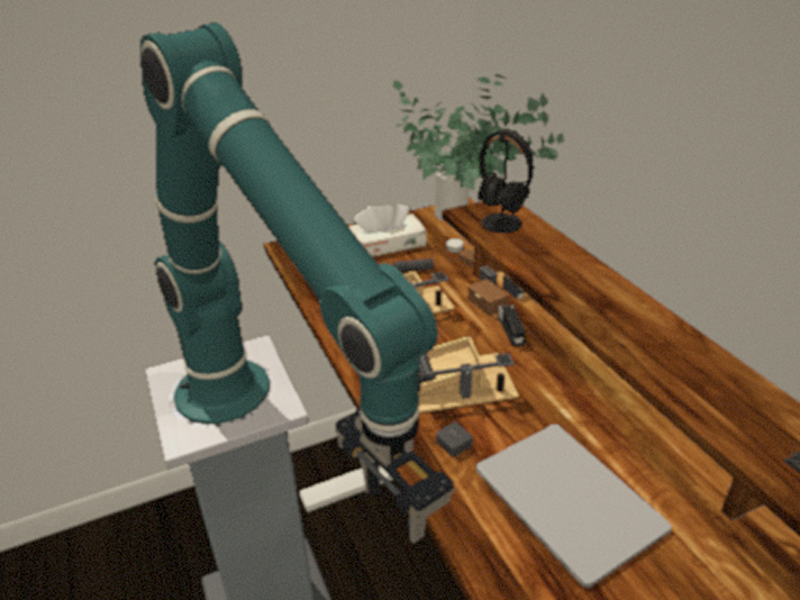

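View pics/top0.png

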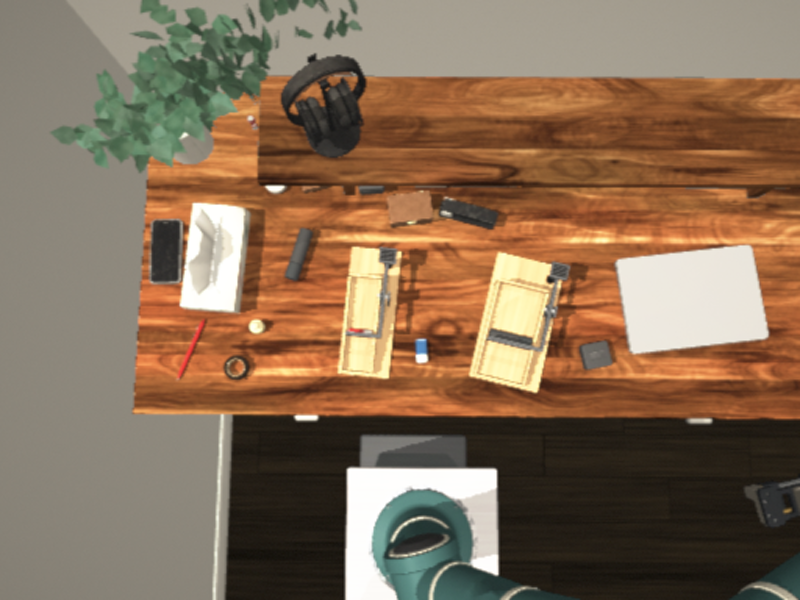

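The top view shows the narrow battery dispenser on the left, about (370,310), with its dark paddle at about (387,256). The wide glue dispenser is at about (520,320) with its paddle at (560,270). A raised shelf has its front edge at row 185.

```bash
cat > h.py <<'E'
import numpy as np
from scipy.spatial.transform import Rotation as R
from rig import robot
def ray(n,u,v,z,sc=1):
    c=robot.get_calibration(n);u=(u+.5)/sc-.5;v=(v+.5)/sc-.5
    d=R.from_rotvec(c["attitude"]).apply([(u-c["cx"])/c["fx"],(v-c["cy"])/c["fy"],1])
    e=c["eye"];return (e+d*(z-e[2])/d[2]).round(1)
def proj(n,p):
    c=robot.get_calibration(n);q=R.from_rotvec(c["attitude"]).inv().apply(np.array(p)-c["eye"])
    return c["fx"]*q[...,0]/q[...,2]+c["cx"],c["fy"]*q[...,1]/q[...,2]+c["cy"]
E
python3 - <<'E'
from h import *
import cv2
s=800/512
for nm,u,v,z in [("bpad",387,256,95),("lipL",339,376,25),("lipR",389,378,25),("backL",350,248,70),("backR",402,251,70),("gpad",560,270,95),("shelf z0",400,185,0),("shelf z150",400,185,150)]: print(nm,ray("top",u,v,z,s))
im=robot.get_image("top")[145:255,200:310]
cv2.imwrite("pics/top1.png",cv2.resize(im,(600,600),interpolation=cv2.INTER_CUBIC)[:,:,::-1])
im=robot.get_image("scene")[140:270,240:370]
cv2.imwrite("pics/sc1.png",cv2.resize(im,(600,600),interpolation=cv2.INTER_CUBIC)[:,:,::-1])
E
```

```text
bpad [593.  77.  95.]
lipL [344.4 178.8  25. ]
lipR [341.   71.5  25. ]
backL [615.2 156.6  70. ]
backR [609.4  45.5  70. ]
gpad [ 565.7 -283.9   95. ]
shelf z0 [777.8  50.6   0. ]
shelf z150 [729.2  50.8 150. ]
```

View pics/top1.png

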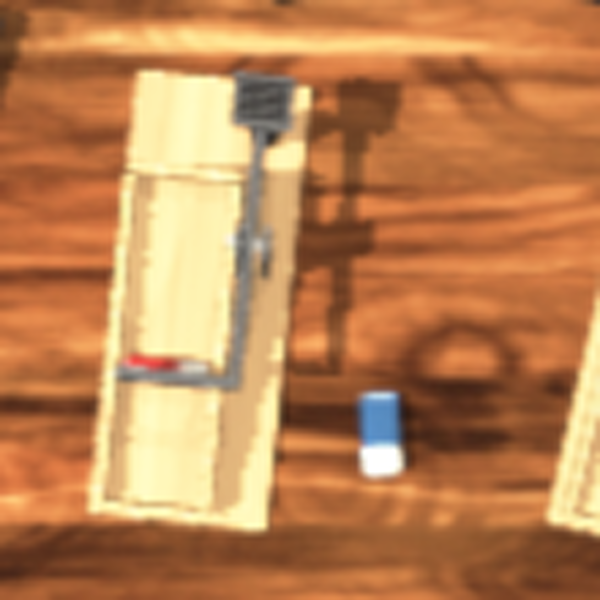

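View pics/sc1.png

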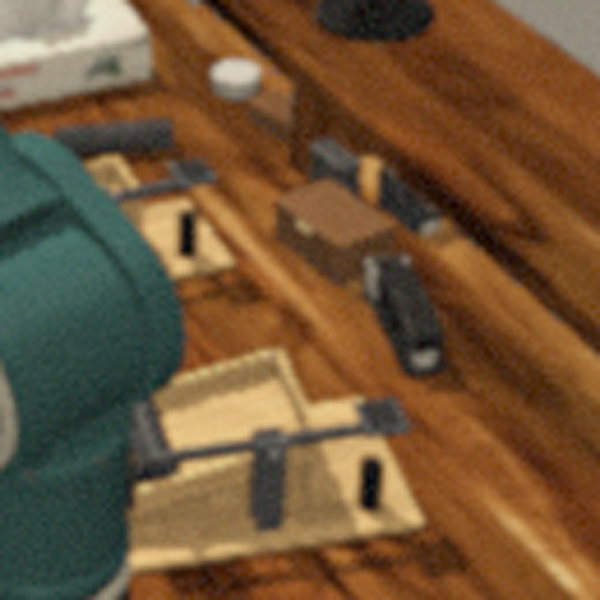

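Paddle centre: about (594, 76, 95), which gives a reach of about 600 mm. The dispenser's yaw is about -0.08 rad. The lips are at x≈343, which fits the geometry (115+130=245 mm to the paddle). I'll move over with the fingers shut.

>>> move_arm([
  [[0,0,0,15,-15,0,1],[0,0,0,30,-29,0,1],[0,0,0,30,-29,0,1],[0,0,0,30,-29,0,1],[0,0,0,30,-29,0,1],[0,0,0,30,-29,0,1],[0,0,0,30,-29,0,1],[0,0,0,30,-29,0,1],[0,0,0,30,-29,0,1],[0,0,0,30,-29,0,1],[0,0,0,30,-29,0,1],[0,0,0,30,-29,0,1]],
], newtons=20)

```text
time: 1.4
ee_pos: [409.0, -226.8, 214.7]
tcp_rot: [3.12, 0.363, 0.0]
contact_force: [1.3, -0.0, 0.6]
width: 0.5
finger_force: 0.0
```

>>> move_arm([
  [[0,0,0,30,-29,0,1],[0,0,0,30,-29,0,1],[0,0,0,30,-29,0,1],[0,0,0,30,-29,0,1],[0,0,0,30,-29,0,1],[0,0,0,30,-29,0,1],[0,0,0,30,-29,0,1],[0,0,0.1,0,0,0,1],[0,0,0.1,0,0,0,1],[0,0,0.1,0,0,0,1],[0,0,0,0,0,0,1]],
])

```text
time: 2.5
ee_pos: [566.0, 17.5, 214.4]
tcp_rot: [3.139, -0.107, -0.001]
contact_force: [0.2, 0.5, -0.2]
width: 0.5
finger_force: 0.0
```

Run:
```python
from h import *
import cv2
s=robot.get_state();r=R.from_rotvec(s["tcp_rot"]);d=np.array([594,76,105])-s["ee_pos"]
print(s["time"],s["ee_pos"],r.as_matrix().round(3),s["width"],s["contact_force"],"tool delta to z105",r.inv().apply(d))
a=robot.get_image("top")[125:275,180:330];b=robot.get_image("scene")[120:270,220:370]
cv2.imwrite("pics/m1.png",cv2.resize(np.hstack([a,b]),(800,400),interpolation=cv2.INTER_CUBIC)[:,:,::-1])
```

```text
2.5 [566.00026872  17.52683626 214.36067786] [[ 0.998 -0.068 -0.   ]
 [-0.068 -0.998 -0.   ]
 [-0.     0.    -1.   ]] 0.5225223172205934 [ 0.18087685  0.50980469 -0.19431494] tool delta to z105 [ 23.98878302 -60.2876338  109.32883056]
```

View pics/m1.png

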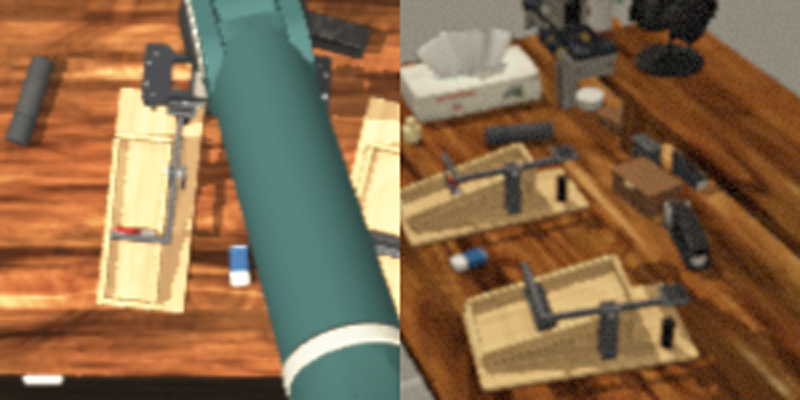

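The left half (top view) shows the arm beside the battery dispenser, with its paddle still partly visible. The right half (scene view) shows the battery paddle clear at about (565,153), the rubber stop below it and nothing above. I'll cross-check the paddle from this view.

Run:
```python
from h import *
print(ray("scene",281.9,177.4,95), ray("top",248.4,163.5,95))
```

```text
[593.8  66.8  95. ] [593.6  74.   95. ]
```

>>> move_arm([
  [[0,0,0,8,-20,0,1],[0,0,0,8,-20,0,1],[0,0,0,8,-20,0,1],[0,0,0,0,0,30,1],[0,0,0,0,0,30,1],[0,0,0,0,0,30,1],[0,0,0,0,0,10,1],[0,0,0,0,0,0,1]],
])

```text
time: 3.4
ee_pos: [593.2, 75.4, 113.3]
tcp_rot: [3.14, -0.106, -0.005]
contact_force: [0.6, 1.0, -0.3]
width: 0.3
finger_force: 0.0
```

Run:
```python
from h import *
import cv2
s=robot.get_state();print(s["time"],s["ee_pos"],s["contact_force"])
a=robot.get_image("scene")[130:230,230:330]
cv2.imwrite("pics/m2.png",cv2.resize(a,(600,600),interpolation=cv2.INTER_CUBIC)[:,:,::-1])
```

```text
3.4 [593.2009322   75.44730862 113.26437486] [ 0.61759298  0.96948316 -0.3075945 ]
```

View pics/m2.png

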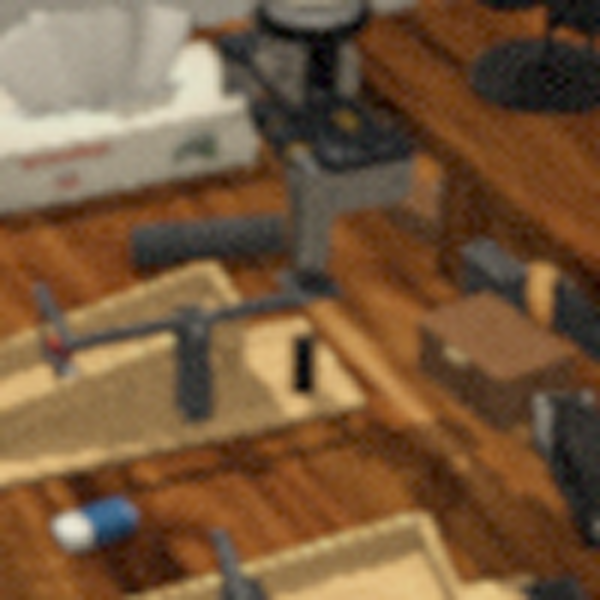

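The fingertips at about (310,268) sit right over the paddle at (308,287). I'll nudge 3 mm to -y and press.

>>> move_arm([
  [[0,0,0,0,3,5,1],[0,0,0,0,0,10,1],[0,0,0,0,0,10,1],[0,0,0,0,0,10,1],[0,0,0,0,0,7,1],[0,0,0,0,0,0,1],[0,0,0,0,0,0,1],[0,0,0,0,0,0,1],[0,0,0,0,0,0,1],[0,0,0,0,0,0,1],[0,0,0,0,0,0,1],[0,0,0,0,0,0,1]],
])

```text
time: 4.65
ee_pos: [594.3, 72.6, 72.8]
tcp_rot: [3.14, -0.107, 0.001]
contact_force: [2.5, -2.0, 4.8]
width: 0.5
finger_force: 2.6
```

Run:
```python
from h import *
import cv2
s=robot.get_state();print(s["time"],s["ee_pos"],s["contact_force"])
a=robot.get_image("top")[145:255,190:300];b=robot.get_image("scene")[130:240,210:320]
cv2.imwrite("pics/m3.png",cv2.resize(np.hstack([a,b]),(800,400),interpolation=cv2.INTER_CUBIC)[:,:,::-1])
```

```text
4.65 [594.32113453  72.56296477  72.76378117] [ 2.50541276 -1.98080861  4.82555903]
```

View pics/m3.png

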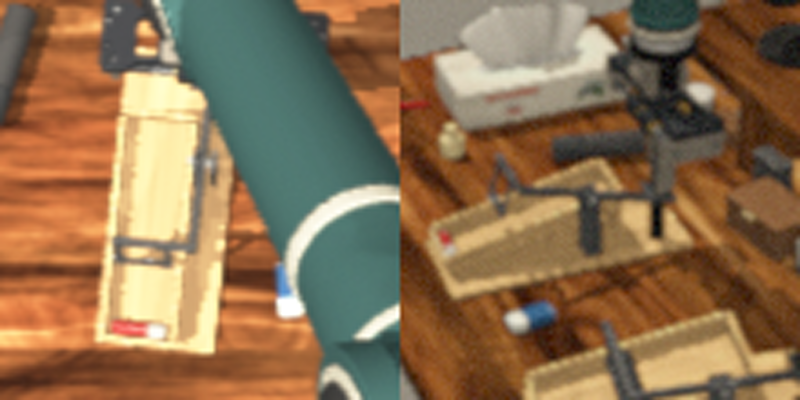

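The gate is up at (500,180) in the scene half. The battery lies at the lip, at (138,330) in the top half. I'll release slowly and lift well clear.

>>> move_arm([
  [[0,0,0,0,0,-6,1],[0,0,0,0,0,-6,1],[0,0,0,0,0,-6,1],[0,0,0,0,0,-6,1],[0,0,0,0,0,-10,1],[0,0,0,0,0,-20,1],[0,0,0,0,0,-30,1],[0,0,0,0,0,-30,1],[0,0,0,0,0,0,1],[0,0,0,0,0,0,1],[0,0,0,0,0,0,1],[0,0,0,0,0,0,1]],
])

```text
time: 5.95
ee_pos: [592.9, 72.6, 185.2]
tcp_rot: [3.139, -0.107, -0.005]
contact_force: [0.8, 0.2, -0.1]
width: 0.6
finger_force: 0.0
```

Run:
```python
from h import *
import cv2
s=robot.get_state();print(s["time"],s["ee_pos"],s["contact_force"])
a=robot.get_image("top")[145:255,190:300];b=robot.get_image("scene")[130:240,210:320]
cv2.imwrite("pics/m4.png",cv2.resize(np.hstack([a,b]),(800,400),interpolation=cv2.INTER_CUBIC)[:,:,::-1])
```

```text
5.95 [592.85696154  72.62058828 185.15283024] [ 0.80322339  0.21646966 -0.13916867]
```

View pics/m4.png

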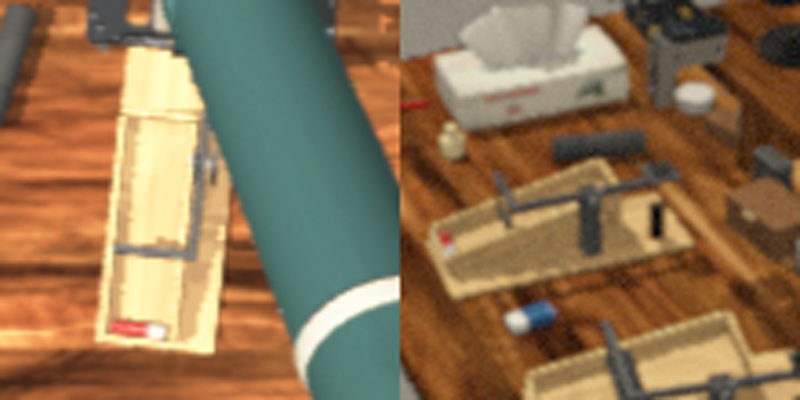

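The gate is closed again at (155,250), the battery is at the lip at (138,330), and the arm is clear. I'm handing in.

```bash
python3 -c "
from rig import robot
print(robot.sign_off())"
```

```text
the job is handed in; nothing more can be done
None
```

The battery has rolled out and lies at the front lip, its gate is closed again, the arm is clear of everything, and the job is handed in; sign-off returned no verdict.

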